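Clear the jammed specimen block and feed it down the right chute

TASK

A thick resin specimen block has been fed into the low-railed chute, made for thin blocks, and has jammed under its hold-down rails. Nudge it back up that chute until it is clear of the rails, lift it out, and feed it face up, without dropping or throwing it, into the other chute, the one with the higher rails, so that it ends right down against that chute's end stop and lies still. Leave the thin block that is already at the bottom of the low-railed chute and the things lying about where they are.

Things in the scene. Friction and masses are not known exactly. Their poses are not given: they have to be found in the camera images.
- thick_block: The jammed block: clear resin 110 x 44 mm, 32 mm thick, dark beetle inside, 5 mm white backing beneath, about 0.17 kg. Origin: centre of its underside; y along the 110 mm length, x along the 44 mm width, z out of its face. Starts crosswise in the low chute (its x uphill), its downhill 24 mm caught under the flared rails. Let go on a slope it slides down; on a landing it stays (friction about 0.28).
- thin_block: A like block, only 20 mm thick, crosswise against the end stop of the low chute, where it belongs: leave it there. Origin and axes as for the thick block. About 78 mm of track, along the slope, are free between it and the jammed block: room for a finger.
- low_chute: Fixed aluminium feed chute, black lining, on a base 285 x 124 mm, with the jam. Origin on the table; x uphill, z up. In this frame, mm: track floor 116 wide slopes up at 22 degrees from the end stop (x -130, z 30) to the crest (x 55, z 105), then a level landing (z 105) to x 150. Side walls on the slope 4 thick, 40 high. Rails 24 above the floor, 38 at their flared mouth.
- high_chute: The other fixed chute, empty, alike in all but height: side walls on the slope 54 high, rails 38 above the floor, 52 at their flared mouth (heights square to the slope). Origin on the table; x uphill, z up; same mm as for the low chute. The thick block laid crosswise passes under these rails and slides to the stop by itself.
- low_chute_mouth (a point): Low chute: on the track floor, mid-width, under the uphill ends of its two hold-down rails, 146 mm up the slope from the stop face. The rails (28 mm wide, 3 thick) overhang along both side walls, leaving an open slot 60 mm wide between them; they run from 60 to 146 mm up the slope, parallel to the floor to 90, then flaring. Above 146 (crest at 200) the chute is open on top.
- low_chute_landing (a point): Middle of the low chute's level landing, on its floor (chute x 103 mm). The landing is open above, 95 mm long, has a back lip 10 mm high at x 150 and side walls 20 mm high that splay from 116 apart at the crest to 140 at the back.
- high_chute_landing (a point): Middle of the high chute's level landing, on its floor (chute x 103 mm); the landing is just like the low chute's. A block pushed from here over the crest runs down.
- high_chute_stop (a point): Point on the high chute's track floor, 22 mm up the slope from its end stop's face, mid-width: the thick block's origin comes here when it lies against the stop (two tabs 26 mm high, 52 mm apart).
- spare_block: Bystander, loose on the table, leave it alone: a thin resin block 110 x 44 x 20 mm. Origin: centre of its underside, y along its length.
- loupe: Bystander, loose on the table, leave it alone: a hand magnifier, black rim 80 mm across and 12 mm high, with a handle 100 mm long towards its -x. Origin: under the centre of the lens.
- petri: Bystander, loose on the table, leave it alone: a lidded clear dish 94 mm across and 16 mm high. Origin: centre of its underside.
- jar: Bystander, loose on the table, leave it alone: a glass specimen jar with black cap, 60 mm across, 85 mm high, upright. Origin: centre of its underside.
- forceps: Bystander, loose on the table, leave it alone: steel forceps 150 mm long, 5 mm high, along their x. Origin: beneath the middle of the body.
- whelk: Bystander, loose on the table, leave it alone: a pale whelk shell 85 mm long and 50 mm thick. Origin: on the table under its thick part, its tip towards +x.
Not all that is in view belongs to the job. Leave any pink look-alike of the thick_block alone.

How it is judged:
By the outcome, as a careful person would: the job done as asked, in the order asked, and still so for the second after the job is handed in, with the robot touching nothing.
It also fails if it takes over 64 s, if anything falls off the work surface, if the arm or the gripper's body presses on something with over 40 N, if the wrist force passes 120 N, or if a joint passes its speed limit or range.

ROBOT

A 6-joint arm with a two-finger parallel gripper is mounted at the origin on the work surface. World frame = base frame: x ahead of the robot, y to its left, z up, the work surface at z = 0. Lengths are in mm, angles in degrees, forces in N, time in s.
With the tool pointing down it reaches from about 300 to 850 mm from the base axis. Payload 4.2 kg.
Tool frame: the origin (TCP) lies midway between the tips of the shut fingers; the grasp point (between the pads) lies 19 mm behind it; x points along the fingers, z is the direction in which the jaws open and shut, and the axes are right-handed (so a half turn about x gives the same grasp; the last joint's range is limited). The gripper opens to 91 mm and grips with 3 to 60 N. Pads are 32 mm wide; open, the fingers measure 118 mm over their backs; the gripper's body (76 mm by 178 mm) begins 60 mm behind the grasp point.
Start: joints at [-75.974, 18.312, 89.639, -0, 72.044, -1.146], TCP at [150.489, -554.974, 213.976] pointing down, gripper open.
Joint ranges: [-177.97, 177.97], [-48.28, 115.42], [12.27, 149.76], [-77.06, 257.06], [2.81, 150.46], [-146.56, 146.56]. Speed limits (degrees/s): [147.25, 147.25, 180, 180, 180, 180].

INTERFACE

Orientations are given as [roll, pitch, yaw] about the fixed x, y, z axes, in that order (R = Rz(yaw) Ry(pitch) Rx(roll)).
In Python, from workcell import env gives the robot as it stands.
- The arm moves only by the tool send_rows, never from a script. Its argument "commands" is a list that holds one entry, the list of rows, each a list of 6 numbers: the shift along the tool's x, y, z normalised to -1 to 1, where 1 is 0.1 m, then the turn, a rotation vector about the tool's x, y, z normalised to -1 to 1, where 1 is 2 pi rad. In form: [[[x, y, z, wx, wy, wz], ...]]. A call has 1 to 20 rows; each row is the pose to reach, as a shift and turn from the pose commanded when the call began, along the tool's axes at that moment, turning the shorter way round; what a row does not reach only later rows make up. A row lasts 1/8 s, in which the tool goes at most 62.5 mm and 10.7 degrees, less where a joint would pass 70% of its speed; a pose out of reach is approached as far as the arm can. A call with a number of a shift or a turn outside -1 to 1 is refused whole. A call with a gripper value outside its range is refused whole. "jaw" is the closure, from -1 (fully open) to 1 (shut), so that 0 is half open, set as the call begins (left out, the last holds). The fingers move at their own pace and stop on an object; "force" is the grip in N (left out, the last holds). Time passes only in rows, so rows that repeat a pose let the fingers close. It gives the time, the measured TCP pose, the force and the opening at its end, in the units of the state.
- env.state(): the state, without advancing time (a new reading comes with each control period).
- env.grab_frame(name): name is "scene" or "side" or "wrist"; returns (picture, depth): 420x560x3 uint8, red, green, blue; 420x560 float32, mm along the optical axis (not along the pixel's ray), 0 where there is no reading.
- env.get_calibration(name): a dict with "mtx" (3x3 intrinsics, pixels), "camera_from_world" (4x4, takes a point from world to camera coordinates). Camera axes: x right, y up, looking along -z (the intrinsics and any distortion apply to the point x, -y, -z); pixel columns grow to the right and rows downward; lengths in mm; the calibration is good to about 2 mm. A picture is of the moment at which its call begins: read the wrist's pose just before it. get_calibration takes no time and is no camera call; for the wrist camera it gives the pose at the moment of the call.
- env.job_done(): hands the job in, once; it reports no verdict.
The state is a dict: "time_s": time; "qpos": joint angles; "qvel": joint speeds; "effort": joint torques, N m; "ee_pos": TCP position; "ee_rot": TCP orientation; "force": force on the tool from outside, world axes, zero at the start; "torque": the same for the moment, N m; "gripper_width": finger opening in mm.
Only numpy, scipy, OpenCV 4.12 (cv2) and the standard library are available. Lean on these libraries where they do the work, as an engineer would, in place of code of your own. Each camera call takes 0.05 s, during which the arm holds its last target.

## Working session

There is one attempt and no reset: what is moved stays moved. The work goes in short steps, Python scripts to look and compute and a tool call to move; the robot and the scene stay as the last step left them, time stands still between calls to the robot, and variables do not carry over. Pictures are saved under pics/ and viewed, and the job is handed in when it is done.

Besides the shell and the picture viewer there is one more tool, called after "Emit:" as name(argument=value, ...) on one line, values as JSON. send_rows: Moves the arm, as the interface text tells. Its arguments: {"type":"object","properties":{"commands":{"type":"array","items":{"type":"array","items":{"type":"array","items":{"type":"number","minimum":-1,"maximum":1}}}},"jaw":{"type":"number"},"force":{"type":"number"}},"required":["commands"]}

```bash
mkdir -p pics; ls; python3 - <<'E'
from workcell import env
import cv2,numpy as np
s=env.state();print(s)
for n in ["scene","side","wrist"]:
    c=env.get_calibration(n)
    p,d=env.grab_frame(n)
    np.savez(f"f0_{n}.npz",p=p,d=d,K=c["mtx"],T=c["camera_from_world"])
    print(n,{k:(np.round(v,3).tolist() if hasattr(v,'shape') else v) for k,v in c.items()})
    cv2.imwrite(f"pics/0_{n}.png",p[:,:,::-1])
E
```

```text
pics
{'time_s': 0.0, 'qpos': array([-7.59754851e+01,  1.83501264e+01,  8.97060451e+01, -2.15023788e-03,
        7.20425149e+01, -1.14604690e+00]), 'qvel': array([-0.03502775, -0.05671423, -0.01725904,  0.03063057,  0.0430068 ,
        0.10363767]), 'effort': array([-1.62628676e-03, -4.12465203e+01, -2.31974423e+01,  7.25781801e-02,
        4.58297809e-02, -1.44648866e-04]), 'ee_pos': array([ 150.34092196, -554.48216862,  213.13789955]), 'ee_rot': array([-179.95930196,   89.90129236,  105.21192458]), 'force': array([ 0.15167392, -0.2110983 ,  1.37961875]), 'torque': array([-0.03323857, -0.03426027,  0.01093742]), 'gripper_width': 91.32784645920567}
scene {'mtx': [[444.043, 0.0, 282.351], [0.0, 444.043, 206.711], [0.0, 0.0, 1.0]], 'camera_from_world': [[0.548, 0.836, -0.019, -275.876], [-0.577, 0.395, 0.715, 229.697], [0.606, -0.381, 0.699, -1631.315], [0.0, 0.0, 0.0, 1.0]]}
side {'mtx': [[382.862, 0.0, 277.783], [0.0, 382.862, 202.351], [0.0, 0.0, 1.0]], 'camera_from_world': [[-0.99, -0.142, -0.01, 520.556], [0.082, -0.633, 0.77, -111.601], [-0.115, 0.761, 0.638, -1081.032], [0.0, 0.0, 0.0, 1.0]]}
wrist {'mtx': [[306.543, 0.0, 279.929], [0.0, 306.543, 212.438], [0.0, 0.0, 1.0]], 'camera_from_world': [[0.263, -0.965, -0.004, -572.738], [0.938, 0.256, -0.235, 27.279], [0.227, 0.058, 0.972, -390.939], [0.0, 0.0, 0.0, 1.0]]}
```

View pics/0_scene.png

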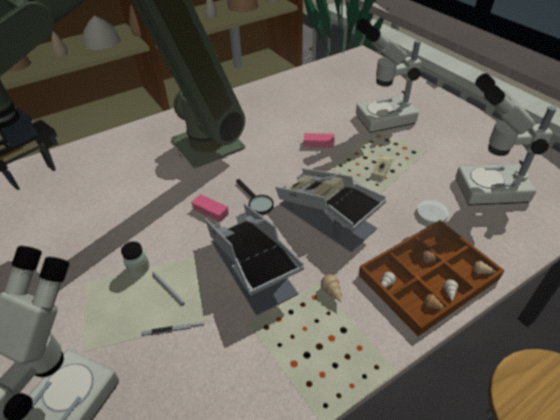

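View pics/0_side.png

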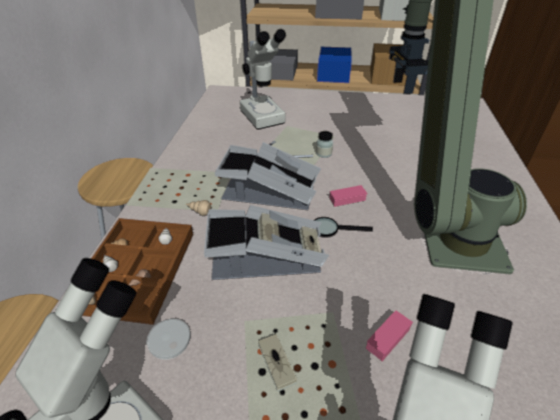

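View pics/0_wrist.png

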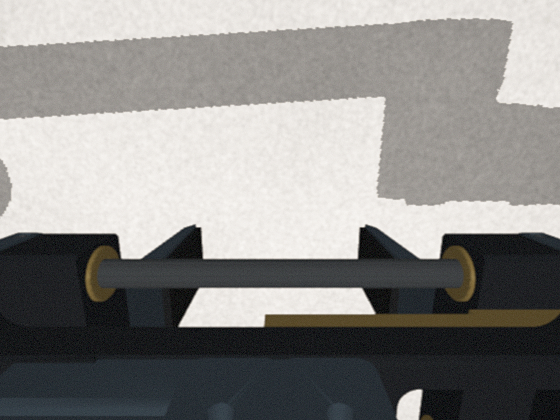

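The scene shows the low chute with its blocks around (330,200) and the empty high chute around (255,255). Both chutes have their stops toward the robot. Next I'll enlarge them.

```bash
cat > h.py <<'E'
import numpy as np,cv2
def load(f):
    z=np.load(f);return z["p"],z["d"],z["K"],z["T"]
def px2w(u,v,dep,K,T):
    x=(u-K[0,2])/K[0,0]*dep;y=(v-K[1,2])/K[1,1]*dep
    pc=np.array([x,-y,-dep,1.0]);return (np.linalg.inv(T)@pc)[:3]
def w2px(P,K,T):
    P=np.atleast_2d(P);pc=(T@np.c_[P,np.ones(len(P))].T).T
    return np.c_[K[0,0]*pc[:,0]/-pc[:,2]+K[0,2],K[1,1]*-pc[:,1]/-pc[:,2]+K[1,2]]
def crop(p,x0,y0,x1,y1,s,name,step=20):
    c=cv2.resize(p[y0:y1,x0:x1,::-1],None,fx=s,fy=s,interpolation=cv2.INTER_CUBIC)
    for u in range(-(-x0//step)*step,x1,step):
        cv2.line(c,((u-x0)*s,0),((u-x0)*s,6),(0,0,255),1);cv2.putText(c,str(u),((u-x0)*s,16),0,.4,(0,0,255))
    for v in range(-(-y0//step)*step,y1,step):
        cv2.line(c,(0,(v-y0)*s),(6,(v-y0)*s),(0,0,255),1);cv2.putText(c,str(v),(8,(v-y0)*s+4),0,.4,(0,0,255))
    cv2.imwrite(name,c)
E
python3 - <<'E'
from h import *
p,d,K,T=load("f0_scene.npz");crop(p,190,160,400,310,3,"pics/c_scene.png") 
p,d,K,T=load("f0_side.npz");crop(p,190,130,350,285,4,"pics/c_side.png")
E
```

```text
(no output)
```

View pics/c_scene.png

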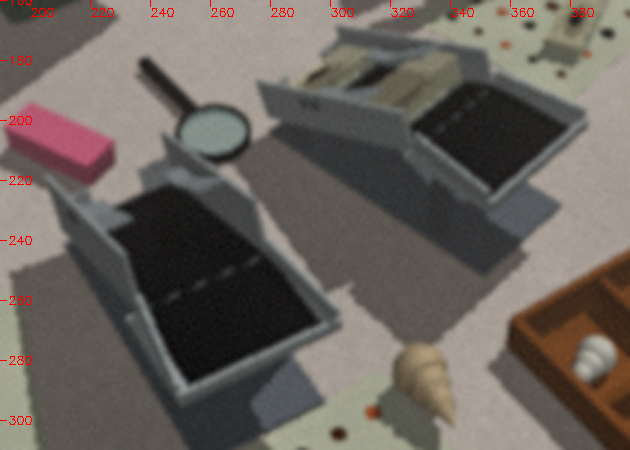

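View pics/c_side.png

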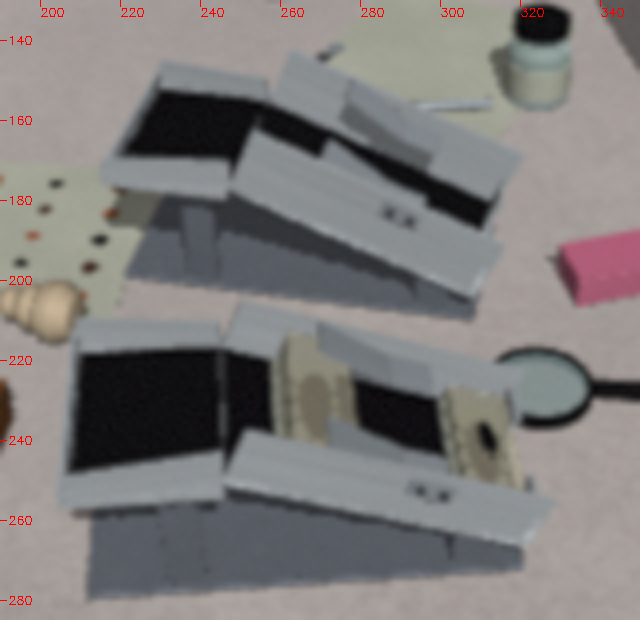

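```bash
cat >> h.py <<'E'
def cloud(f,b=None):
    p,d,K,T=load(f)
    v,u=np.mgrid[:d.shape[0],:d.shape[1]]
    m=d>0
    x=(u-K[0,2])/K[0,0]*d;y=(v-K[1,2])/K[1,1]*d
    P=np.c_[x[m],-y[m],-d[m],np.ones(m.sum())]@np.linalg.inv(T).T
    return P[:,:3],p[m]
def ortho(fs,x0,x1,y0,y1,s,name,step=50):
    # x right->world x, y up->world y ; height-map + colour
    H=np.full((int((y1-y0)*s),int((x1-x0)*s)),-1e9);C=np.zeros(H.shape+(3,),np.uint8)
    for f in fs:
        P,c=cloud(f)
        k=(P[:,0]>x0)&(P[:,0]<x1)&(P[:,1]>y0)&(P[:,1]<y1)&(P[:,2]<220);P=P[k];c=c[k]
        o=np.argsort(P[:,2]);P=P[o];c=c[o]
        i=((y1-P[:,1])*s).astype(int).clip(0,H.shape[0]-1);j=((P[:,0]-x0)*s).astype(int).clip(0,H.shape[1]-1)
        for a in (0,1):
            for b in (0,1):
                ii=(i+a).clip(0,H.shape[0]-1);jj=(j+b).clip(0,H.shape[1]-1)
                np.maximum.at(H,(ii,jj),P[:,2])
    V=cv2.applyColorMap((H.clip(0,170)*1.5).astype(np.uint8),cv2.COLORMAP_JET);V[H<-1e8]=0
    for x in range(int(-(-x0//step)*step),int(x1),step):
        cv2.line(V,(int((x-x0)*s),0),(int((x-x0)*s),V.shape[0]),(90,90,90),1);cv2.putText(V,str(x),(int((x-x0)*s),12),0,.4,(255,255,255))
    for y in range(int(-(-y0//step)*step),int(y1),step):
        cv2.line(V,(0,int((y1-y)*s)),(V.shape[1],int((y1-y)*s)),(90,90,90),1);cv2.putText(V,str(y),(2,int((y1-y)*s)-2),0,.4,(255,255,255))
    cv2.imwrite(name,V);return H
E
python3 - <<'E'
from h import *
for n,pts in dict(scene=[(340,200),(352,226),(383,199),(250,270)],side=[(225,232),(205,248),(230,160)]).items():
    p,d,K,T=load(f"f0_{n}.npz")
    for u,v in pts: print(n,u,v,px2w(u,v,d[v,u],K,T).round(1))
ortho(["f0_scene.npz","f0_side.npz"],200,850,-350,250,1.2,"pics/o.png")
E
```

```text
scene 340 200 [592.2 138.3 106.4]
scene 352 226 [696.4  94.2 117.7]
scene 383 199 [661.4 235.5 112.3]
scene 250 270 [ 662.4 -196.3  105.8]
side 225 232 [637.8 154.3 105.9]
side 205 248 [669.2 221.6 113.2]
side 230 160 [ 704.3 -173.   103.7]
```

View pics/o.png

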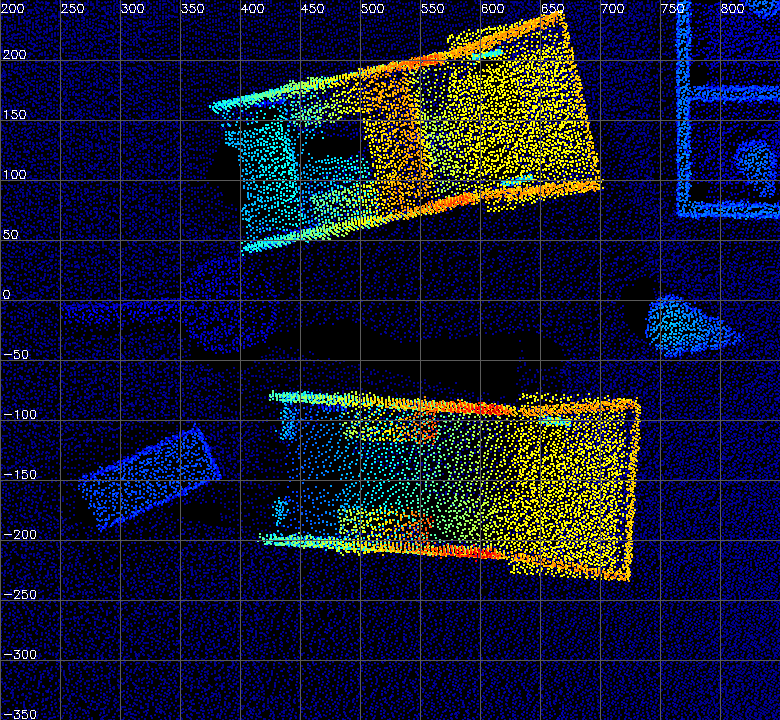

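```bash
cat > fit.py <<'E'
from h import *
from scipy.spatial import cKDTree
from scipy.optimize import least_squares
t=np.radians(22);U=np.array([np.cos(t),0,np.sin(t)]);N=np.array([-np.sin(t),0,np.cos(t)]);S0=np.array([-130,0,30.])
def slope(s,y,h): return S0+np.multiply.outer(s,U)+np.multiply.outer(y,[0,1,0])+np.multiply.outer(h,N)
def g(*r): return [a.ravel() for a in np.meshgrid(*r)]
def model(hw,hr):
    M=[]
    s,y=g(np.arange(0,200,2.),np.arange(-58,58.1,2));M.append(slope(s,y,0*s))
    s,h=g(np.arange(-4,200,2.),np.arange(0,hw+.1,2))
    for yy in (-58,58,-62,62): M.append(slope(s,0*s+yy,h))
    s,y=g(np.arange(-4,200,2.),np.array([58,60,62.]))
    for k in(-1,1): M.append(slope(s,k*y,0*s+hw))
    s,y=g(np.arange(60,146,2.),np.arange(30,58.1,2))
    for k in(-1,1):M.append(slope(s,k*y,hr+3+np.clip((s-90)/56,0,1)*14))
    s,y=g([0],np.arange(26,56,2.)); 
    for k in(-1,1):
        for h in range(0,27,2): M.append(slope(np.zeros_like(y),k*y,0*y+h))
    x,f=g(np.arange(55,150,2.),np.linspace(-1,1,60));M.append(np.c_[x,f*(58+(x-55)/95*12),0*x+105])
    x,z=g(np.arange(55,152,2.),np.arange(105,126,2.))
    for k in(-1,1):
        for o in (0,4):M.append(np.c_[x,k*(58+o+(x-55)/95*12),z])
    y,z=g(np.arange(-70,70.1,2),np.arange(105,116,2.));
    for xx in (150,154):M.append(np.c_[0*y+xx,y,z])
    return np.vstack(M)
def W(q,P): # chute->world
    c,s=np.cos(q[2]),np.sin(q[2]);return np.c_[q[0]+c*P[:,0]-s*P[:,1],q[1]+s*P[:,0]+c*P[:,1],P[:,2]+(q[3] if len(q)>3 else 0)]
def inv(q,P):
    c,s=np.cos(q[2]),np.sin(q[2]);d=P-np.array([q[0],q[1],q[3]]);return np.c_[c*d[:,0]+s*d[:,1],-s*d[:,0]+c*d[:,1],d[:,2]]
if __name__=="__main__":
  Q={}
  for nm,hw,hr,q0 in (("low",40,24,(540,135,.17)),("high",54,38,(578,-148,-.06))):
    M=model(hw,hr);tr=cKDTree(M)
    for fs in (["f0_scene.npz"],["f0_side.npz"],["f0_scene.npz","f0_side.npz"]):
        P=np.vstack([cloud(f)[0] for f in fs])
        q=np.array([*q0,0])
        C=inv(q,P);P=P[(abs(C[:,0])<180)&(abs(C[:,1])<95)&(C[:,2]>25)&(C[:,2]<190)]
        r=least_squares(lambda q:tr.query(inv(q,P))[0],q,loss="soft_l1",f_scale=2,x_scale=[1,1,.01,1],diff_step=1e-4)
        e=tr.query(inv(r.x,P))[0]
        print(nm,fs,r.x[:2].round(1),np.degrees(r.x[2]).round(2),r.x[3].round(1),"med",np.median(e).round(2),len(P))
    Q[nm]=r.x
  np.savez("Q.npz",**Q)
E
python3 fit.py
```

```text
low ['f0_scene.npz'] [536.5 130.6] 12.7 2.8 med 1.66 3725
low ['f0_side.npz'] [535.2 137.8] 12.56 1.0 med 1.48 5455
low ['f0_scene.npz', 'f0_side.npz'] [536.  134.2] 12.62 1.7 med 1.59 9180
high ['f0_scene.npz'] [ 573.6 -150. ] -3.69 2.5 med 1.22 4378
high ['f0_side.npz'] [ 573.8 -147.5] -3.5 -0.1 med 1.39 3671
high ['f0_scene.npz', 'f0_side.npz'] [ 573.7 -149.1] -3.54 1.7 med 1.39 8049
```

```bash
cat > mv.py <<'E'
from fit import *
from scipy.spatial.transform import Rotation as Ro
Q={k:v for k,v in np.load("Q.npz").items()}
def tool(nm,tilt=True,flip=1):
    q=Q[nm];Rz=Ro.from_euler("z",q[2]).as_matrix()
    a=Rz@(-N if tilt else np.array([0,0,-1.])); z=Rz@(U if tilt else np.array([1.,0,0]))*flip
    return np.c_[a,np.cross(z,a),z]
def pt(nm,s,y,h,z0=0):
    P=slope(np.array([s]),np.array([y]),np.array([h]));q=Q[nm].copy();q[3]=z0;return W(q,P)[0]
def cur(env):
    s=env.state();return s,np.array(s["ee_pos"]),Ro.from_euler("xyz",s["ee_rot"],degrees=True).as_matrix()
def rel(p,R,tp,TR):
    sh=R.T@(tp-p)/100; rv=Ro.from_matrix(R.T@TR).as_rotvec()/(2*np.pi)
    return np.r_[sh,rv]
E
python3 - <<'E'
from mv import *
from workcell import env
s,p,R=cur(env);print(R.round(3))
for fl in(1,-1):
    TR=tool("low",True,fl);tp=pt("low",144,0,170)
    print(TR.round(3).tolist(),tp.round(1),rel(p,R,tp,TR).round(4), np.degrees(np.linalg.norm(rel(p,R,tp,TR)[3:]*2*np.pi)))
E
```

```text
[[-0.     0.965  0.262]
 [ 0.001  0.262 -0.965]
 [-1.     0.    -0.001]]
[[0.366, -0.218, 0.905], [0.082, 0.976, 0.203], [-0.927, 0.0, 0.375]] [477.3 121.  241.6] [-0.2749  4.9231 -5.6658 -0.2397 -0.0489  0.0464] 89.64056029727134
[[0.366, 0.218, -0.905], [0.082, -0.976, -0.203], [-0.927, 0.0, -0.375]] [477.3 121.  241.6] [-0.2749  4.9231 -5.6658  0.2536  0.047   0.0495] 94.53721235495583
```

```bash
cat >> mv.py <<'E'
def chain(p,R,tp,TR,n,m=4):
    """n calls of m rows each; prints rounded rows"""
    rv=Ro.from_matrix(R.T@TR).as_rotvec()
    for k in range(n):
        f0=k/n;R0=R@Ro.from_rotvec(rv*f0).as_matrix()
        rows=[]
        for j in range(1,m+1):
            f=(k+j/m)/n
            sh=R0.T@((tp-p)*(f-f0))/100
            rows.append(np.r_[sh,rv*(f-f0)/(2*np.pi)].round(4).tolist())
        print(rows)
E
python3 - <<'E'
from mv import *
from workcell import env
s,p,R=cur(env)
TR=tool("low");tp=pt("low",144,0,190);print(tp)
chain(p,R,tp,TR,8,3)
E
```

```text
[469.9689699  119.4064305  260.10828182]
[[-0.0192, 0.202, -0.2362, -0.01, -0.002, 0.0019], [-0.0384, 0.404, -0.4724, -0.02, -0.0041, 0.0039], [-0.0575, 0.606, -0.7087, -0.03, -0.0061, 0.0058]]
[[-0.0193, 0.2433, -0.1934, -0.01, -0.002, 0.0019], [-0.0386, 0.4866, -0.3869, -0.02, -0.0041, 0.0039], [-0.0579, 0.7299, -0.5803, -0.03, -0.0061, 0.0058]]
[[-0.0163, 0.2758, -0.1437, -0.01, -0.002, 0.0019], [-0.0326, 0.5516, -0.2875, -0.02, -0.0041, 0.0039], [-0.0489, 0.8273, -0.4312, -0.03, -0.0061, 0.0058]]
[[-0.0103, 0.2982, -0.089, -0.01, -0.002, 0.0019], [-0.0206, 0.5965, -0.178, -0.02, -0.0041, 0.0039], [-0.0309, 0.8947, -0.267, -0.03, -0.0061, 0.0058]]
[[-0.0015, 0.3098, -0.0314, -0.01, -0.002, 0.0019], [-0.003, 0.6197, -0.0627, -0.02, -0.0041, 0.0039], [-0.0044, 0.9295, -0.0941, -0.03, -0.0061, 0.0058]]
[[0.0098, 0.3101, 0.027, -0.01, -0.002, 0.0019], [0.0196, 0.6202, 0.054, -0.02, -0.0041, 0.0039], [0.0293, 0.9303, 0.0811, -0.03, -0.0061, 0.0058]]
[[0.0231, 0.299, 0.0839, -0.01, -0.002, 0.0019], [0.0461, 0.598, 0.1678, -0.02, -0.0041, 0.0039], [0.0692, 0.897, 0.2517, -0.03, -0.0061, 0.0058]]
[[0.0378, 0.277, 0.1371, -0.01, -0.002, 0.0019], [0.0757, 0.554, 0.2743, -0.02, -0.0041, 0.0039], [0.1135, 0.8311, 0.4114, -0.03, -0.0061, 0.0058]]
```

Emit:
send_rows(commands=[[[-0.019,0.202,-0.236,-0.01,-0.002,0.0019],[-0.038,0.404,-0.472,-0.02,-0.004,0.0039],[-0.058,0.606,-0.709,-0.03,-0.006,0.0058]]], jaw=-1)

```text
time_s: 0.52
ee_pos: [190.7, -469.6, 219.4]
ee_rot: [39.2, 87.0, -24.7]
force: [0.4, -0.5, 0.6]
gripper_width: 91.0
```

Emit:
send_rows(commands=[[[-0.019,0.243,-0.193,-0.01,-0.002,0.0019],[-0.039,0.487,-0.387,-0.02,-0.004,0.0039],[-0.058,0.73,-0.58,-0.03,-0.006,0.0058]]])

```text
time_s: 0.9
ee_pos: [230.6, -385.3, 225.4]
ee_rot: [33.3, 84.0, -19.8]
force: [0.1, -0.5, -0.3]
gripper_width: 91.3
```

Emit:
send_rows(commands=[[[-0.016,0.276,-0.144,-0.01,-0.002,0.0019],[-0.033,0.552,-0.288,-0.02,-0.004,0.0039],[-0.049,0.827,-0.431,-0.03,-0.006,0.0058]]])

```text
time_s: 1.27
ee_pos: [270.4, -301.1, 231.3]
ee_rot: [27.8, 81.1, -14.4]
force: [-0.6, -0.6, 0.2]
gripper_width: 91.3
```

Emit:
send_rows(commands=[[[-0.01,0.298,-0.089,-0.01,-0.002,0.0019],[-0.021,0.597,-0.178,-0.02,-0.004,0.0039],[-0.031,0.895,-0.267,-0.03,-0.006,0.0058]]])

```text
time_s: 1.65
ee_pos: [310.3, -216.8, 237.2]
ee_rot: [22.3, 78.2, -9.1]
force: [0.2, 0.2, 0.3]
gripper_width: 91.2
```

Emit:
send_rows(commands=[[[-0.0015,0.31,-0.031,-0.01,-0.002,0.0019],[-0.003,0.62,-0.063,-0.02,-0.004,0.0039],[-0.004,0.93,-0.094,-0.03,-0.006,0.0058]]])

```text
time_s: 2.02
ee_pos: [350.1, -132.5, 243.0]
ee_rot: [16.8, 75.5, -3.6]
force: [0.1, -0.3, 0.0]
gripper_width: 91.0
```

Emit:
send_rows(commands=[[[0.01,0.31,0.027,-0.01,-0.002,0.0019],[0.02,0.62,0.054,-0.02,-0.004,0.0039],[0.029,0.93,0.081,-0.03,-0.006,0.0058]]])

```text
time_s: 2.4
ee_pos: [389.9, -48.3, 248.9]
ee_rot: [11.3, 72.9, 1.9]
force: [0.6, -0.3, 0.0]
gripper_width: 91.5
```

Emit:
send_rows(commands=[[[0.023,0.299,0.084,-0.01,-0.002,0.0019],[0.046,0.598,0.168,-0.02,-0.004,0.0039],[0.069,0.897,0.252,-0.03,-0.006,0.0058]]])

```text
time_s: 2.78
ee_pos: [429.8, 36.0, 254.7]
ee_rot: [5.7, 70.5, 7.4]
force: [0.5, -0.3, 0.3]
gripper_width: 91.5
```

Emit:
send_rows(commands=[[[0.038,0.277,0.137,-0.01,-0.002,0.0019],[0.076,0.554,0.274,-0.02,-0.004,0.0039],[0.113,0.831,0.411,-0.03,-0.006,0.0058],[0.113,0.831,0.411,-0.03,-0.006,0.0058],[0.113,0.831,0.411,-0.03,-0.006,0.0058]]])

```text
time_s: 3.4
ee_pos: [468.8, 118.8, 260.1]
ee_rot: [0.2, 68.3, 12.9]
force: [0.8, 0.1, 0.3]
gripper_width: 91.5
```

```bash
cat > look.py <<'E'
import sys
from mv import *
from workcell import env
tag=sys.argv[1]
for n in sys.argv[2:]:
    c=env.get_calibration(n);p,d=env.grab_frame(n)
    np.savez(f"f{tag}_{n}.npz",p=p,d=d,K=c["mtx"],T=c["camera_from_world"])
    crop(p,0,0,560,420,1,f"pics/{tag}_{n}.png",40)
s=env.state();print({k:np.round(v,2).tolist() for k,v in s.items()})
E
python3 look.py 1 wrist
```

```text
{'time_s': 3.45, 'qpos': [12.81, -2.61, 111.58, 0.03, 49.3, 0.14], 'qvel': [-0.45, -0.14, -0.1, 0.1, -0.13, -0.03], 'effort': [0.29, -21.79, -24.73, 0.09, -1.57, 0.03], 'ee_pos': [468.89, 118.57, 260.29], 'ee_rot': [0.21, 68.27, 12.87], 'force': [-0.09, 0.77, 1.0], 'torque': [-0.09, 0.09, -0.01], 'gripper_width': 91.14}
```

View pics/1_wrist.png

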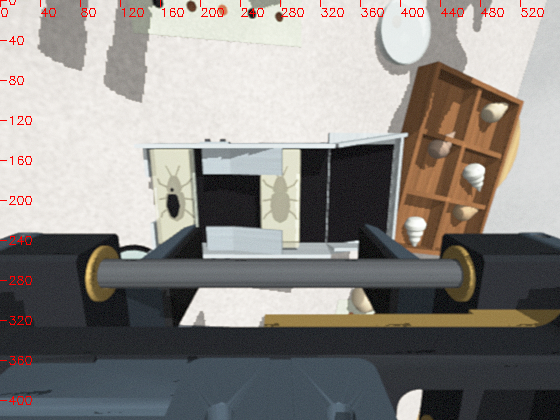

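The wrist view shows the jammed block at u 261–301, v 149–248, the thin block at u 150–197, and the crest line at u≈329. I'll refine the fit with this view's depth.

```bash
cat > refit.py <<'E'
import sys
from mv import *
def refit(nm,f,zfree=True):
    hw,hr=((40,24),(54,38))[nm=="high"]
    tr=cKDTree(model(hw,hr));P=cloud(f)[0];q=Q[nm].copy()
    C=inv(q,P);P=P[(abs(C[:,0])<180)&(abs(C[:,1])<85)&(C[:,2]>28)&(C[:,2]<165)]
    r=least_squares(lambda q:tr.query(inv(q,P))[0],q,loss="soft_l1",f_scale=2,x_scale=[1,1,.01,1],diff_step=1e-4)
    e=tr.query(inv(r.x,P))[0]
    print(nm,r.x[:2].round(1),np.degrees(r.x[2]).round(2),r.x[3].round(1),"med",np.median(e).round(2),len(P))
    return r.x
if __name__=="__main__":
    q=refit(sys.argv[1],sys.argv[2]);print("old",Q[sys.argv[1]])
    # block points: slope coords
    P,c=cloud(sys.argv[2]);C=inv(q,P)
    d=C-S0;s=d@U;h=d@N;y=d[:,1]
    k=(s>90)&(s<195)&(abs(y)<70)&(h>27)&(h<36)&(abs(y)<28)
    if k.sum()>20: print("block s",np.percentile(s[k],[1,5,50,95,99]).round(1),"h",np.median(h[k]).round(1),"y",y[(s>150)&(s<163)&(h>28)&(h<34)&(abs(y)<57)][[0]] if 0 else '')
    k=(s>150)&(s<163)&(h>29)&(h<34)&(abs(y)<57.5); print("y",np.percentile(y[k],[1,50,99]).round(1) if k.sum() else None)
    np.save("q_new.npy",q)
E
python3 refit.py low f1_wrist.npz; python3 - <<'E'
from mv import *
p,d,K,T=load("f1_wrist.npz");crop(p,140,130,420,270,2,"pics/1c.png",20)
q=np.load("q_new.npy")
for qq in (q,):
  w=lambda s,y,h:w2px(W(qq,slope(np.array([s*1.]),np.array([y*1.]),np.array([h*1.]))),K,T)[0].round(1)
  print("block top corners",w(122,55,32),w(166,55,32),w(166,-55,32),w(166,0,32),"crest",w(200,58,0),"thin uphill",w(44,55,20),"walltop",w(0,60,40),w(200,60,40),'rail', w(146,30,41),w(60,30,27))
E
```

```text
low [536.3 133.7] 13.71 1.2 med 1.37 26804
old [5.35995263e+02 1.34188497e+02 2.20249597e-01 1.72944608e+00]
block s [119.7 121.5 140.8 160.3 162.5] h 31.9 y 
y [-57.2   5.8  55.5]
block top corners [260.4 151.4] [302.3 150.7] [302.2 249.5] [302.2 202. ] crest [330.1 146.4] thin uphill [189.7 152.1] walltop [140.9 148.8] [336.2 145.5] rail [283.6 175.9] [204.5 175.5]
```

View pics/1c.png

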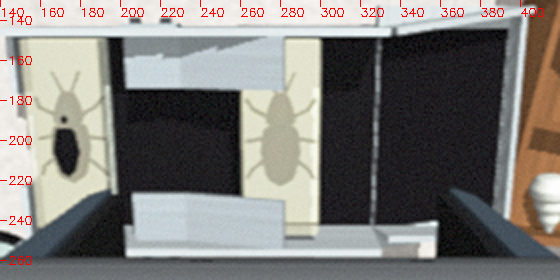

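```bash
cat > go.py <<'E'
import sys
from mv import *
from workcell import env
# go.py chute s y h n m [tilt]
nm,s_,y_,h_,n,m=sys.argv[1],*map(float,sys.argv[2:5]),int(sys.argv[5]),int(sys.argv[6])
flat=len(sys.argv)>7
s,p,R=cur(env);TR=tool(nm,not flat)
if flat: # s_=chute x, h_=z
    q=Q[nm].copy();q[3]=0;tp=W(q,np.array([[s_,y_,h_]]))[0]
else: tp=pt(nm,s_,y_,h_)
print("from",p.round(1),"to",tp.round(1));chain(p,R,tp,TR,n,m)
E
python3 - <<'E'
from mv import *
Q["low"]=np.array([536.2,134.0,np.radians(13.3),1.3]);np.savez("Q.npz",**Q)
E
python3 go.py low 145 0 7 2 5
```

```text
from [468.9 118.6 260.3] to [538.  134.4  90.8]
[[0.1837, 0.0001, 0.0031, -0.0002, -0.0001, 0.0], [0.3674, 0.0001, 0.0062, -0.0003, -0.0002, 0.0001], [0.551, 0.0002, 0.0093, -0.0005, -0.0002, 0.0001], [0.7347, 0.0003, 0.0124, -0.0007, -0.0003, 0.0002], [0.9184, 0.0004, 0.0155, -0.0008, -0.0004, 0.0002]]
[[0.1837, -0.0002, 0.0027, -0.0002, -0.0001, 0.0], [0.3674, -0.0004, 0.0053, -0.0003, -0.0002, 0.0001], [0.551, -0.0006, 0.008, -0.0005, -0.0002, 0.0001], [0.7347, -0.0008, 0.0107, -0.0007, -0.0003, 0.0002], [0.9184, -0.001, 0.0133, -0.0008, -0.0004, 0.0002]]
```

Emit:
send_rows(commands=[[[0.18,0,0.003,-0.0002,0,0],[0.37,0,0.006,-0.0004,-0.0002,0],[0.55,0,0.009,-0.0006,-0.0003,0.0001],[0.74,0,0.012,-0.0008,-0.0004,0.0002],[0.92,0,0.015,-0.0008,-0.0004,0.0002],[0.92,0,0.015,-0.0008,-0.0004,0.0002]]])

```text
time_s: 4.2
ee_pos: [503.2, 126.2, 174.5]
ee_rot: [0.1, 68.3, 13.1]
force: [-0.6, -0.4, -1.1]
gripper_width: 91.1
```

```bash
python3 look.py 2 wrist; python3 go.py low 145 0 7 1 6
```

```text
{'time_s': 4.25, 'qpos': [12.74, 5.25, 116.79, 0.21, 36.1, -0.35], 'qvel': [0.25, -0.88, -1.16, 0.01, 0.02, -0.13], 'effort': [-0.02, -26.34, -21.5, 0.07, -1.55, 0.03], 'ee_pos': [503.75, 126.44, 175.5], 'ee_rot': [0.12, 68.14, 13.07], 'force': [0.96, 1.46, 0.06], 'torque': [-0.09, 0.06, -0.0], 'gripper_width': 91.31}
from [503.7 126.4 175.5] to [538.  134.4  90.8]
[[0.1528, 0.0001, 0.0018, -0.0002, -0.0001, 0.0], [0.3056, 0.0001, 0.0036, -0.0003, -0.0001, 0.0001], [0.4584, 0.0002, 0.0054, -0.0005, -0.0002, 0.0001], [0.6113, 0.0002, 0.0072, -0.0006, -0.0003, 0.0002], [0.7641, 0.0003, 0.009, -0.0008, -0.0003, 0.0002], [0.9169, 0.0004, 0.0107, -0.0009, -0.0004, 0.0002]]
```

View pics/2_wrist.png

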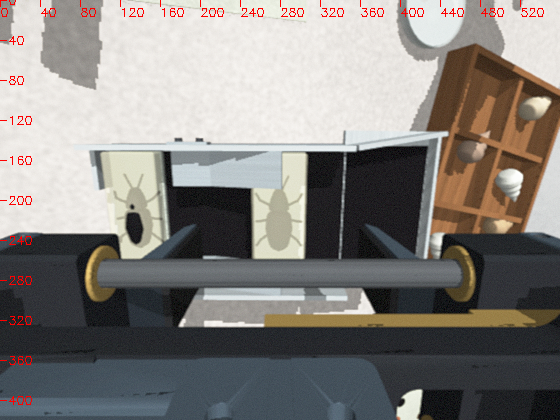

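The block is centred between the fingers (u 252–306), and the fingers clear both blocks. Going down.

Emit:
send_rows(commands=[[[0.15,0,0.002,-0.0002,0,0],[0.3,0,0.004,-0.0004,0,0],[0.45,0,0.006,-0.0006,0,0],[0.6,0,0.008,-0.0008,-0.0004,0],[0.75,0,0.01,-0.0009,-0.0004,0],[0.85,0,0.011,-0.0009,-0.0004,0],[0.91,0,0.011,-0.0009,-0.0004,0.0002],[0.91,0,0.011,-0.0009,-0.0004,0.0002]]])

```text
time_s: 5.25
ee_pos: [538.2, 135.2, 91.4]
ee_rot: [-0.0, 68.0, 13.3]
force: [0.6, 0.0, 0.3]
gripper_width: 91.4
```

Emit:
send_rows(commands=[[[0,0,0,0,0,0],[0,0,0,0,0,0],[0,0,0,0,0,0],[0,0,0,0,0,0],[0,0,0,0,0,0],[0,0,0,0,0,0],[0,0,0,0,0,0],[0,0,0,0,0,0]]], jaw=1, force=15)

```text
time_s: 6.25
ee_pos: [537.9, 135.2, 91.6]
ee_rot: [-0.0, 68.0, 13.3]
force: [-2.1, -0.4, 2.2]
gripper_width: 44.1
```

```bash
python3 look.py 3 wrist side
```

```text
{'time_s': 6.35, 'qpos': [12.79, 14.57, 119.94, 0.52, 23.44, -1.01], 'qvel': [0.06, -0.01, -0.13, 0.13, -0.16, 0.07], 'effort': [-0.03, -32.11, -19.33, 0.07, -2.25, 0.03], 'ee_pos': [538.01, 135.18, 91.64], 'ee_rot': [-0.01, 67.95, 13.34], 'force': [-2.89, -0.27, 1.19], 'torque': [-0.18, 0.48, 0.05], 'gripper_width': 43.72}
```

View pics/3_wrist.png

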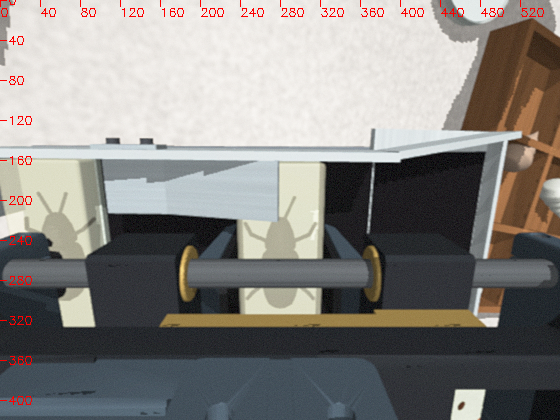

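Gripped at 44 mm. Now I'll nudge it 40 mm up the slope, slowly.

Emit:
send_rows(commands=[[[0,0,0.03,0,0,0],[0,0,0.06,0,0,0],[0,0,0.1,0,0,0],[0,0,0.15,0,0,0]]])

```text
time_s: 6.85
ee_pos: [552.1, 138.5, 97.5]
ee_rot: [-0.0, 67.9, 13.3]
force: [-2.3, -0.8, 1.2]
gripper_width: 43.9
```

Emit:
send_rows(commands=[[[0,0,0.06,0,0,0],[0,0,0.12,0,0,0],[0,0,0.18,0,0,0],[0,0,0.25,0,0,0],[0,0,0.27,0,0,0],[0,0,0.27,0,0,0]]])

```text
time_s: 7.6
ee_pos: [576.7, 144.3, 107.8]
ee_rot: [-0.0, 67.9, 13.3]
force: [-1.0, 0.1, 0.2]
gripper_width: 43.6
```

```bash
python3 look.py 4 wrist side;  python3 -c "
from mv import *
p,d,K,T=load('f4_side.npz');crop(p,190,130,350,285,4,'pics/4s.png')"
```

```text
{'time_s': 7.7, 'qpos': [12.84, 16.35, 114.08, 0.41, 27.47, -0.85], 'qvel': [-0.07, -0.02, 0.26, -0.0, 0.17, 0.0], 'effort': [-0.0, -35.86, -19.84, 0.07, -1.66, 0.03], 'ee_pos': [576.31, 144.29, 107.58], 'ee_rot': [-0.01, 67.89, 13.35], 'force': [-0.15, 0.3, 0.01], 'torque': [-0.05, 0.16, 0.01], 'gripper_width': 44.23}
```

View pics/4_wrist.png

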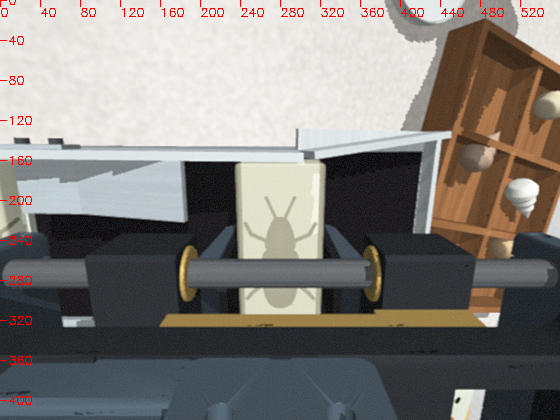

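View pics/4s.png

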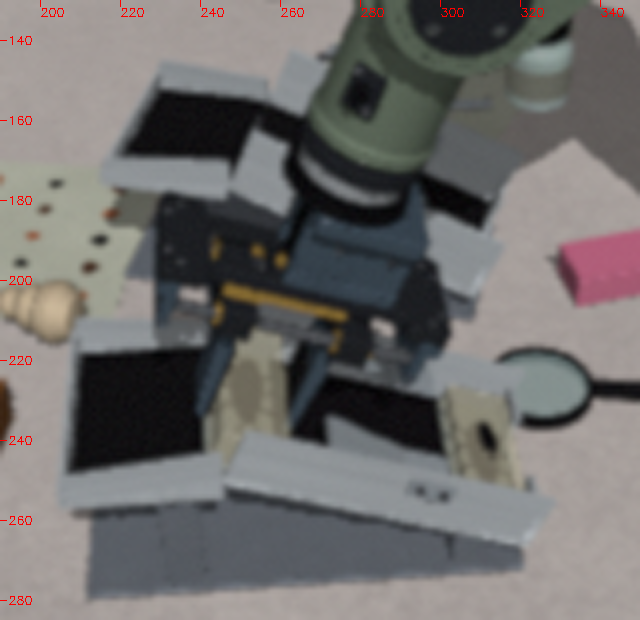

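The block is now clear of the rails: the rail ends are at u≈186 and the block spans 237–323. Lifting it straight off the slope.

Emit:
send_rows(commands=[[[-0.1,0,0,0,0,0],[-0.25,0,0,0,0,0],[-0.45,0,0,0,0,0],[-0.65,0,0,0,0,0],[-0.85,0,0,0,0,0],[-1,0,0,0,0,0],[-1,0,0,0,0,0]]], force=25)

```text
time_s: 8.57
ee_pos: [539.8, 135.6, 202.0]
ee_rot: [-0.0, 67.7, 13.3]
force: [-0.2, 0.8, -2.4]
gripper_width: 44.1
```

```bash
python3 look.py 5 wrist; python3 - <<'E'
from mv import *
q=Q["low"].copy();q[3]=0
for P in ([576.31,144.29,107.58],[538.0,135.2,91.6]):
    d=inv(q,np.array([P]))-S0;print("s,h,y",d@U,d@N,d[:,1])
E
python3 go.py high 103 0 205 4 5 flat
```

```text
{'time_s': 8.62, 'qpos': [12.79, 6.99, 110.68, 0.32, 40.19, -0.77], 'qvel': [0.02, 1.3, 0.93, -0.11, -0.14, 0.09], 'effort': [0.01, -31.68, -24.1, 0.08, -1.78, 0.03], 'ee_pos': [539.49, 135.53, 200.83], 'ee_rot': [-0.01, 67.86, 13.34], 'force': [-0.23, 0.02, -1.4], 'torque': [-0.05, 0.24, -0.01], 'gripper_width': 43.87}
s,h,y [187.98260544] [7.72282274] [0.78671564]
s,h,y [145.48979366] [7.65604792] [0.75372512]
from [539.5 135.5 200.8] to [ 676.5 -155.5  205. ]
[[0.0105, -0.1574, 0.0314, 0.0023, 0.0031, -0.0005], [0.0211, -0.3148, 0.0628, 0.0046, 0.0061, -0.0009], [0.0316, -0.4722, 0.0941, 0.007, 0.0092, -0.0014], [0.0421, -0.6295, 0.1255, 0.0093, 0.0122, -0.0018], [0.0527, -0.7869, 0.1569, 0.0116, 0.0153, -0.0023]]
[[0.0092, -0.1545, 0.0437, 0.0023, 0.0031, -0.0005], [0.0183, -0.309, 0.0874, 0.0046, 0.0061, -0.0009], [0.0275, -0.4635, 0.1311, 0.007, 0.0092, -0.0014], [0.0366, -0.618, 0.1748, 0.0093, 0.0122, -0.0018], [0.0458, -0.7726, 0.2185, 0.0116, 0.0153, -0.0023]]
[[0.0066, -0.1508, 0.0556, 0.0023, 0.0031, -0.0005], [0.0131, -0.3016, 0.1112, 0.0046, 0.0061, -0.0009], [0.0197, -0.4523, 0.1667, 0.007, 0.0092, -0.0014], [0.0262, -0.6031, 0.2223, 0.0093, 0.0122, -0.0018], [0.0328, -0.7539, 0.2779, 0.0116, 0.0153, -0.0023]]
[[0.0028, -0.1463, 0.0669, 0.0023, 0.0031, -0.0005], [0.0056, -0.2925, 0.1337, 0.0046, 0.0061, -0.0009], [0.0084, -0.4388, 0.2006, 0.007, 0.0092, -0.0014], [0.0112, -0.585, 0.2674, 0.0093, 0.0122, -0.0018], [0.014, -0.7313, 0.3343, 0.0116, 0.0153, -0.0023]]
```

View pics/5_wrist.png

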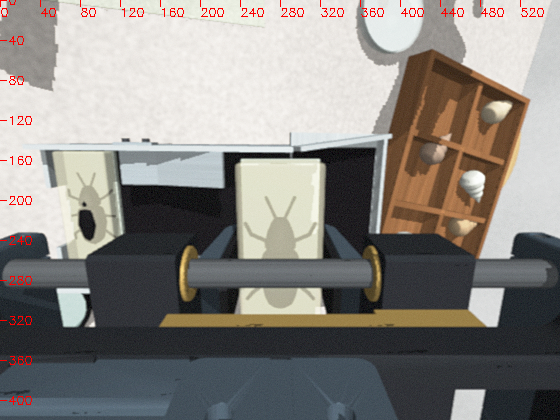

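The block is lifted (u 237–323 in the grip) and the thin block is undisturbed. Now carrying it across.

Emit:
send_rows(commands=[[[0,-0.1,0.03,0.0023,0.003,-0.0005],[0,-0.25,0.06,0.0046,0.006,-0.001],[0,-0.42,0.09,0.007,0.009,-0.0014],[0.01,-0.6,0.12,0.0093,0.012,-0.0018],[0.02,-0.787,0.157,0.0116,0.0153,-0.0023]]])

```text
time_s: 9.25
ee_pos: [573.2, 60.9, 204.1]
ee_rot: [2.1, 73.5, 11.1]
force: [-0.8, 0.4, -1.5]
gripper_width: 43.7
```

Emit:
send_rows(commands=[[[0.009,-0.155,0.044,0.0023,0.003,-0.0005],[0.018,-0.31,0.087,0.0046,0.006,-0.001],[0.028,-0.464,0.131,0.007,0.009,-0.0014],[0.037,-0.618,0.175,0.0093,0.012,-0.0018],[0.046,-0.773,0.219,0.0116,0.0153,-0.0023]]])

```text
time_s: 9.88
ee_pos: [607.4, -11.2, 205.3]
ee_rot: [4.1, 79.1, 8.9]
force: [0.1, 0.9, -1.1]
gripper_width: 43.9
```

Emit:
send_rows(commands=[[[0.007,-0.151,0.056,0.0023,0.003,-0.0005],[0.013,-0.302,0.111,0.0046,0.006,-0.001],[0.02,-0.452,0.167,0.007,0.009,-0.0014],[0.026,-0.603,0.222,0.0093,0.012,-0.0018],[0.033,-0.754,0.278,0.0116,0.0153,-0.0023]]])

```text
time_s: 10.5
ee_pos: [641.6, -84.0, 206.3]
ee_rot: [6.0, 84.6, 6.5]
force: [1.0, 0.3, -1.3]
gripper_width: 43.9
```

Emit:
send_rows(commands=[[[0.003,-0.146,0.067,0.0023,0.003,-0.0005],[0.006,-0.293,0.134,0.0046,0.006,-0.001],[0.008,-0.439,0.2,0.007,0.009,-0.0014],[0.011,-0.6,0.267,0.0093,0.012,-0.0018],[0.014,-0.7,0.32,0.0116,0.0153,-0.0023],[0.014,-0.731,0.334,0.0116,0.0153,-0.0023],[0.014,-0.731,0.334,0.0116,0.0153,-0.0023]]])

```text
time_s: 11.38
ee_pos: [675.3, -155.9, 207.1]
ee_rot: [-157.5, 89.9, -161.1]
force: [-0.1, 0.0, -1.8]
gripper_width: 43.8
```

```bash
python3 look.py 6 wrist scene; python3 refit.py high f6_wrist.npz
```

```text
{'time_s': 11.48, 'qpos': [-13.88, 29.45, 72.72, -0.08, 77.94, -10.31], 'qvel': [0.21, -0.23, 0.05, -0.03, -0.01, 0.05], 'effort': [-0.22, -52.87, -24.63, 0.05, 0.04, -0.0], 'ee_pos': [675.06, -155.42, 207.4], 'ee_rot': [-155.94, 89.87, -159.49], 'force': [0.02, 0.3, -1.75], 'torque': [-0.04, -0.09, -0.03], 'gripper_width': 43.82}
high [ 573.4 -148.3] -3.05 0.7 med 1.01 21095
old [ 5.73680446e+02 -1.49107257e+02 -6.18515483e-02  1.70739354e+00]
y None
```

View pics/6_wrist.png

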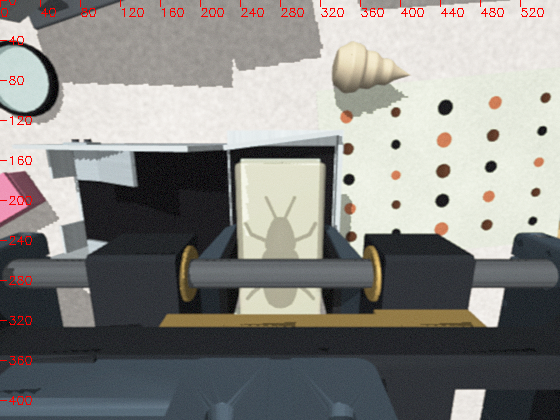

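```bash
python3 - <<'E'
from mv import *
Q["high"]=np.array([573.5,-148.5,np.radians(-3.2),1.0]);np.savez("Q.npz",**Q)
from workcell import env
s,p,R=cur(env)
P,c=cloud("f6_wrist.npz");L=(P-p)@R
k=(abs(L[:,2])<26)&(L[:,0]>-60)&(L[:,0]<15)&(abs(L[:,1])<90)
L=L[k];print(len(L),np.percentile(L,[1,50,99],axis=0).round(1))
top=L[abs(L[:,0]-np.median(L[:,0]))<3];
for a in (-15,0,15):
    m=top[abs(top[:,2]-a)<4];print(a,np.percentile(m[:,1],[0,1,99,100]).round(1),m[:,0].mean().round(1))
print(np.percentile(top[:,2],[1,99]))
crop(load("f6_wrist.npz")[0],200,130,360,330,3,"pics/6c.png")
E
python3 go.py high 90 0 120 1 7 flat
```

```text
12635 [[-56.5 -23.2 -25.2]
 [-25.1  21.7  -0.3]
 [ -3.7  55.   25.3]]
-15 [-24.4 -23.2  54.5  54.9] -25.0
0 [-24.5 -23.4  54.5  54.9] -25.0
15 [-24.5 -23.4  54.5  54.9] -25.0
[-21.58085251  21.48187905]
from [ 675.1 -155.4  207.4] to [ 663.4 -153.5  120. ]
[[0.1249, 0.0018, -0.0166, -0.0001, -0.0, 0.0], [0.2498, 0.0036, -0.0332, -0.0003, -0.0001, 0.0], [0.3747, 0.0054, -0.0497, -0.0004, -0.0001, 0.0001], [0.4995, 0.0071, -0.0663, -0.0006, -0.0002, 0.0001], [0.6244, 0.0089, -0.0829, -0.0007, -0.0002, 0.0001], [0.7493, 0.0107, -0.0995, -0.0008, -0.0003, 0.0001], [0.8742, 0.0125, -0.1161, -0.001, -0.0003, 0.0002]]
```

View pics/6c.png

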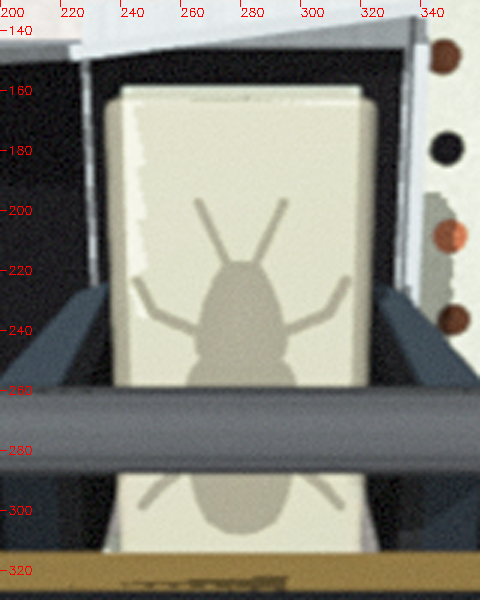

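The block is centred in the grip: its far edge is at tool y +54.5 and its underside is about 7.3 mm below the tips. Lowering it onto the landing.

Emit:
send_rows(commands=[[[0.15,0.002,-0.02,-0.0001,0,0],[0.3,0.005,-0.04,-0.0003,0,0],[0.45,0.007,-0.06,-0.0005,0,0],[0.6,0.009,-0.08,-0.0007,0,0],[0.75,0.011,-0.1,-0.0009,-0.0003,0],[0.85,0.012,-0.116,-0.001,-0.0003,0],[0.9,0.012,-0.116,-0.001,-0.0003,0],[0.9,0.012,-0.116,-0.001,-0.0003,0]]])

```text
time_s: 12.48
ee_pos: [663.8, -154.0, 117.2]
ee_rot: [-91.1, 89.9, -94.3]
force: [-0.9, 0.1, -0.3]
gripper_width: 43.9
```

Emit:
send_rows(commands=[[[0.01,0,0,0,0,0],[0.02,0,0,0,0,0],[0.03,0,0,0,0,0],[0.03,0,0,0,0,0]]])

```text
time_s: 12.98
ee_pos: [663.6, -153.9, 114.3]
ee_rot: [-95.6, 89.9, -98.8]
force: [0.3, -0.1, -1.2]
gripper_width: 43.9
```

```bash
python3 look.py 7 wrist; python3 go.py high 90 0 112 1 1 flat
```

```text
{'time_s': 13.02, 'qpos': [-13.99, 31.7, 82.47, -0.08, 65.81, -10.75], 'qvel': [-0.08, 0.08, -0.0, -0.02, -0.05, -0.02], 'effort': [0.0, -53.18, -22.6, 0.06, 0.05, -0.0], 'ee_pos': [663.68, -153.99, 114.39], 'ee_rot': [-87.77, 89.92, -90.97], 'force': [-0.18, -0.15, -1.18], 'torque': [0.01, -0.09, -0.05], 'gripper_width': 43.73}
from [ 663.7 -154.   114.4] to [ 663.4 -153.5  112. ]
[[0.0239, 0.0045, -0.0034, -0.0, 0.0, 0.0002]]
```

View pics/7_wrist.png

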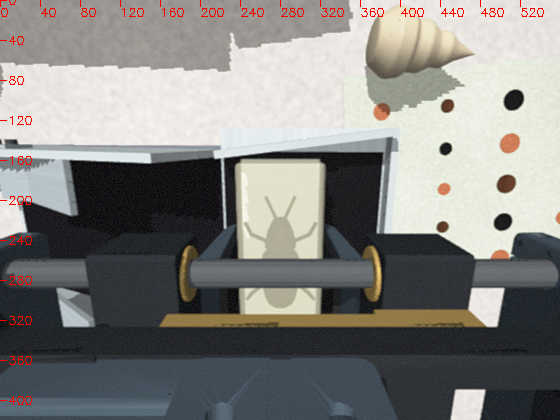

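Inside the walls, with no contact yet. Lowering in 1 mm steps.

Emit:
send_rows(commands=[[[0.008,0,0,0,0,0],[0.015,0,0,0,0,0],[0.015,0,0,0,0,0]]])

```text
time_s: 13.4
ee_pos: [663.6, -154.0, 112.8]
ee_rot: [-98.2, 89.9, -101.4]
force: [-0.1, -0.5, -1.6]
gripper_width: 43.7
```

Emit:
send_rows(commands=[[[0.006,0,0,0,0,0],[0.01,0,0,0,0,0],[0.01,0,0,0,0,0]]])

```text
time_s: 13.78
ee_pos: [663.7, -154.0, 112.1]
ee_rot: [-80.2, 89.9, -83.4]
force: [-0.1, 0.0, 0.1]
gripper_width: 43.9
```

Emit:
send_rows(commands=[[[0.005,0,0,0,0,0],[0.005,0,0,0,0,0]]])

```text
time_s: 14.02
ee_pos: [663.7, -154.0, 112.0]
ee_rot: [-72.0, 89.9, -75.2]
force: [-2.3, -0.0, 4.0]
gripper_width: 43.7
```

Emit:
send_rows(commands=[[[0,0,0,0,0,0],[0,0,0,0,0,0],[0,0,0,0,0,0],[0,0,0,0,0,0]]], jaw=-0.25)

```text
time_s: 14.52
ee_pos: [663.7, -153.9, 111.2]
ee_rot: [-98.2, 89.9, -101.4]
force: [-0.2, -0.5, -0.0]
gripper_width: 56.8
```

Emit:
send_rows(commands=[[[-0.1,0,0,0,0,0],[-0.25,0,0,0,0,0],[-0.45,0,0,0,0,0],[-0.6,0,0,0,0,0],[-0.6,0,0,0,0,0]]])

```text
time_s: 15.15
ee_pos: [664.6, -154.1, 173.6]
ee_rot: [-27.5, 89.8, -30.7]
force: [0.9, -0.0, 0.7]
gripper_width: 57.0
```

```bash
python3 look.py 8 wrist;python3 go.py high 131 0 172 1 3 flat; python3 - <<'E'
from mv import *
P,c=cloud("f8_wrist.npz");q=Q["high"];C=inv(q,P)
k=(C[:,2]>132)&(C[:,2]<142)&(C[:,0]>40)&(C[:,0]<149)&(abs(C[:,1])<70)
C=C[k];m=C[abs(C[:,1]-20)<15];print("x",np.percentile(m[:,0],[1,99]).round(1),"y",np.percentile(C[:,1],[1,99]).round(1),"z",np.median(C[:,2]))
E
```

```text
{'time_s': 15.2, 'qpos': [-13.98, 29.37, 77.94, -0.08, 72.59, -10.76], 'qvel': [0.02, 1.1, 1.63, -0.11, -0.05, 0.09], 'effort': [0.0, -52.56, -24.02, 0.06, 0.04, 0.0], 'ee_pos': [663.91, -153.91, 172.17], 'ee_rot': [-48.34, 89.88, -51.55], 'force': [-0.41, 0.61, -0.33], 'torque': [0.01, -0.13, 0.04], 'gripper_width': 56.86}
from [ 663.9 -153.9  172.2] to [ 704.3 -155.8  172. ]
[[0.0008, 0.0012, 0.1348, -0.0, 0.0001, 0.0001], [0.0015, 0.0024, 0.2695, -0.0, 0.0001, 0.0002], [0.0023, 0.0036, 0.4043, -0.0, 0.0002, 0.0002]]
x [ 68.9 111.1] y [-52.2  54.8] z 136.19718434908103
```

View pics/8_wrist.png

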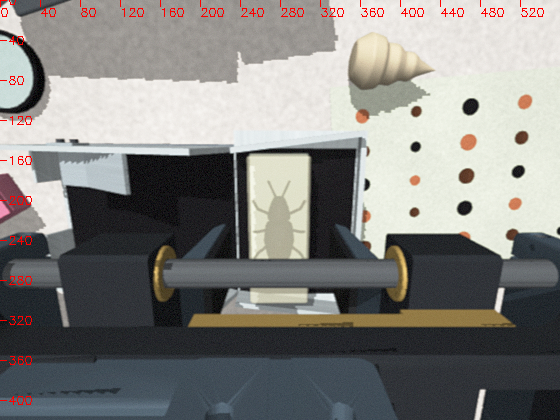

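The block lies crosswise on the landing (chute x 69–111). Next I'll shut the fingers and go in behind it.

Emit:
send_rows(commands=[[[0,0,0.1,0,0,0],[0,0,0.25,0,0,0],[0,0.003,0.41,0,0,0.0002],[0,0.003,0.41,0,0,0.0002],[0,0.003,0.41,0,0,0.0002],[0,0.003,0.41,0,0,0.0002],[0,0.003,0.41,0,0,0.0002]]], jaw=1)

```text
time_s: 16.08
ee_pos: [704.3, -155.9, 171.6]
ee_rot: [-51.5, 90.0, -54.7]
force: [0.0, 0.6, 0.8]
gripper_width: 0.4
```

```bash
python3 look.py 9 wrist;python3 go.py high 131 0 113 1 1 flat
```

```text
{'time_s': 16.12, 'qpos': [-13.39, 33.17, 71.28, -0.0, 75.55, -10.18], 'qvel': [0.07, 0.02, -0.15, -0.12, -0.04, -0.1], 'effort': [0.01, -54.97, -23.68, 0.07, 0.05, -0.0], 'ee_pos': [704.37, -155.89, 171.6], 'ee_rot': [-31.84, 89.99, -35.05], 'force': [0.12, -0.63, 0.21], 'torque': [-0.05, -0.09, 0.01], 'gripper_width': 0.74}
from [ 704.4 -155.9  171.6] to [ 704.3 -155.8  113. ]
[[0.586, 0.0008, -0.0008, -0.0, 0.0, 0.0]]
```

View pics/9_wrist.png

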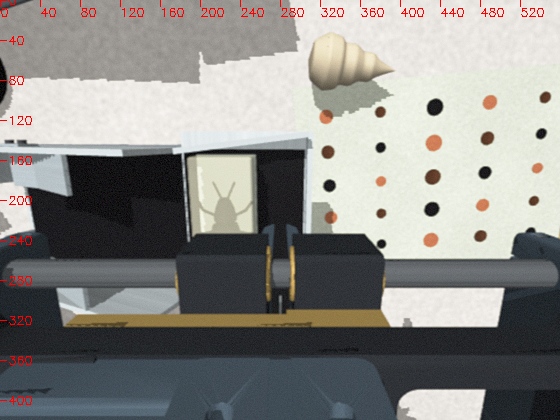

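The shut fingers sit between the block's edge (u≈258) and the lip (u≈305). Going down, then pushing gently.

Emit:
send_rows(commands=[[[0.1,0,0,0,0,0],[0.2,0,0,0,0,0],[0.3,0,0,0,0,0],[0.4,0,0,0,0,0],[0.5,0,0,0,0,0],[0.56,0,0,0,0,0],[0.58,0,0,0,0,0],[0.58,0,0,0,0,0]]])

```text
time_s: 17.12
ee_pos: [704.8, -155.9, 113.5]
ee_rot: [-18.5, 90.0, -21.7]
force: [0.1, 0.4, -0.2]
gripper_width: 0.4
```

Emit:
send_rows(commands=[[[0,0,-0.03,0,0,0],[0,0,-0.06,0,0,0],[0,0,-0.1,0,0,0],[0,0,-0.14,0,0,0],[0,0,-0.18,0,0,0],[0,0,-0.22,0,0,0],[0,0,-0.26,0,0,0],[0,0,-0.3,0,0,0]]])

```text
time_s: 18.12
ee_pos: [674.4, -154.2, 113.4]
ee_rot: [-43.7, 90.0, -46.9]
force: [0.0, -0.1, 0.5]
gripper_width: 0.8
```

```bash
python3 look.py 10 wrist
```

```text
{'time_s': 18.18, 'qpos': [-13.83, 32.64, 80.9, -0.01, 66.52, -10.62], 'qvel': [0.07, 0.45, -0.71, -0.04, 0.16, 0.08], 'effort': [0.14, -52.4, -22.72, 0.09, -0.07, 0.0], 'ee_pos': [673.8, -154.13, 113.35], 'ee_rot': [178.83, 89.95, 175.62], 'force': [-0.6, -0.32, 0.44], 'torque': [-0.02, -0.12, -0.03], 'gripper_width': 0.18}
```

View pics/10_wrist.png

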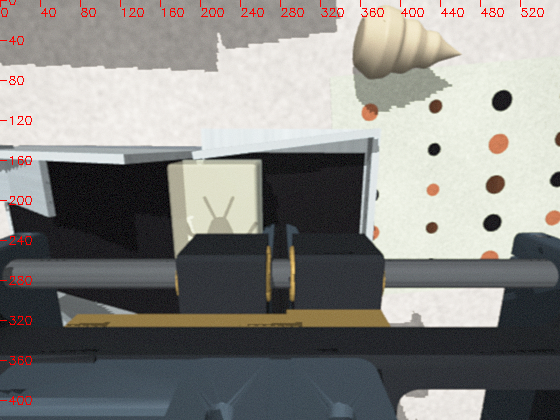

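It's moving straight, with its leading edge past the crest. Continuing slowly.

Emit:
send_rows(commands=[[[0,0,-0.03,0,0,0],[0,0,-0.06,0,0,0],[0,0,-0.09,0,0,0],[0,0,-0.12,0,0,0],[0,0,-0.15,0,0,0],[0,0,-0.18,0,0,0]]])

```text
time_s: 18.92
ee_pos: [656.3, -153.2, 113.3]
ee_rot: [175.9, 90.0, 172.6]
force: [0.1, -0.2, 0.0]
gripper_width: 0.4
```

```bash
python3 look.py 11 wrist scene
```

```text
{'time_s': 19.02, 'qpos': [-14.12, 31.14, 83.67, -0.01, 65.23, -10.9], 'qvel': [0.04, 0.23, -0.55, 0.13, -0.13, -0.03], 'effort': [-0.01, -51.73, -21.88, 0.06, 0.07, -0.0], 'ee_pos': [656.16, -153.18, 113.29], 'ee_rot': [175.99, 89.96, 172.77], 'force': [-0.46, 0.71, -0.47], 'torque': [-0.02, -0.13, -0.03], 'gripper_width': 0.56}
```

View pics/11_wrist.png

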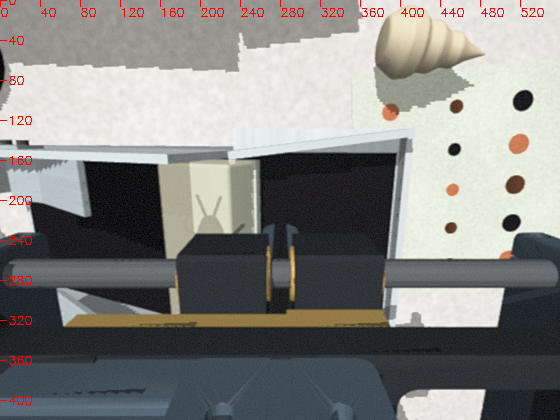

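The block has tipped over the crest. A little more push should start the slide.

Emit:
send_rows(commands=[[[0,0,-0.03,0,0,0],[0,0,-0.06,0,0,0],[0,0,-0.09,0,0,0],[0,0,-0.12,0,0,0],[0,0,-0.12,0,0,0],[0,0,-0.12,0,0,0],[0,0,-0.12,0,0,0]]])

```text
time_s: 19.9
ee_pos: [644.8, -152.5, 113.3]
ee_rot: [-50.3, 90.0, -53.5]
force: [-0.9, -0.7, 0.8]
gripper_width: 0.5
```

```bash
python3 look.py 12 wrist scene
```

```text
{'time_s': 20.0, 'qpos': [-14.3, 30.16, 85.45, -0.0, 64.38, -11.1], 'qvel': [-0.06, 0.03, 0.01, -0.03, 0.1, -0.02], 'effort': [-0.0, -50.61, -21.79, 0.06, 0.05, -0.0], 'ee_pos': [644.8, -152.53, 113.3], 'ee_rot': [-52.71, 90.0, -55.91], 'force': [0.31, -0.39, 0.09], 'torque': [-0.0, -0.12, 0.02], 'gripper_width': 0.59}
```

View pics/12_wrist.png

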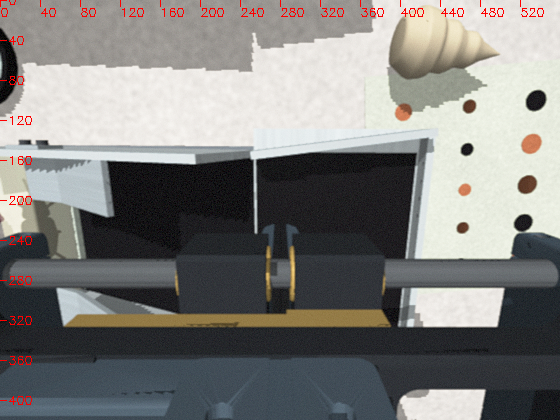

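The block has run down past the rails (now at u<75). I'll withdraw upward and check.

Emit:
send_rows(commands=[[[-0.15,0,0,0,0,0],[-0.4,0,0,0,0,0],[-0.7,0,0,0,0,0],[-1,0,0,0,0,0]]])

```text
time_s: 20.5
ee_pos: [644.9, -152.6, 215.6]
ee_rot: [-13.7, 89.9, -16.9]
force: [0.1, -0.6, 0.5]
gripper_width: 0.7
```

Emit:
send_rows(commands=[[[-0.2,0,-0.25,0,0,0],[-0.4,0,-0.5,0,0,0],[-0.6,0,-0.75,0,0,0],[-0.8,0,-1,0,0,0],[-0.8,0,-1,0,0,0],[-0.8,0,-1,0,0,0]]])

```text
time_s: 21.25
ee_pos: [545.3, -146.9, 293.4]
ee_rot: [-6.2, 90.0, -9.4]
force: [0.6, 0.1, -0.4]
gripper_width: 0.4
```

```bash
python3 look.py 13 wrist side scene; python3 - <<'E'
from mv import *
for f in ("f13_wrist.npz","f13_scene.npz","f13_side.npz"):
    P,c=cloud(f);d=inv(Q["high"],P)-S0;s=d@U;h=d@N;y=d[:,1]
    k=(h>28)&(h<35)&(abs(y)<57)&(s>-10)&(s<62)
    print(f,k.sum());
    if k.sum()<5: continue
    print("h",np.median(h[k]).round(1),"s",np.percentile(s[k],[1,50,99]).round(1),"y",np.percentile(y[k],[1,99]).round(1))
    for y0 in(-40,0,40):
        m=k&(abs(y-y0)<12)
        if m.sum()>5:print(y0,np.percentile(s[m],[2,98]).round(1))
p=load('f13_side.npz')[0];crop(p,190,130,350,285,4,'pics/13s.png')
E
```

```text
{'time_s': 21.4, 'qpos': [-16.24, 15.26, 82.78, 0.0, 82.05, -13.05], 'qvel': [-0.05, 0.02, -0.0, -0.05, 0.16, 0.05], 'effort': [-0.03, -40.08, -24.56, 0.07, 0.07, 0.0], 'ee_pos': [545.27, -146.86, 292.26], 'ee_rot': [164.99, 89.9, 161.79], 'force': [-0.21, -0.04, -0.03], 'torque': [-0.05, -0.11, 0.04], 'gripper_width': 0.5}
f13_wrist.npz 2370
h 31.5 s [ 1.  23.7 43.6] y [-51.8  55.2]
-40 [ 1.3 43.1]
0 [ 1.5 43.2]
40 [ 1.9 43.4]
f13_scene.npz 249
h 32.9 s [ 3.3 27.3 48.4] y [-45.8  54.4]
-40 [ 3.3 40. ]
0 [ 4.6 48.4]
40 [ 4.9 46.2]
f13_side.npz 211
h 31.0 s [ 1.3 22.7 43.8] y [-56.5  27.7]
-40 [ 1.9 43. ]
0 [ 1.6 42.1]
```

View pics/13_wrist.png

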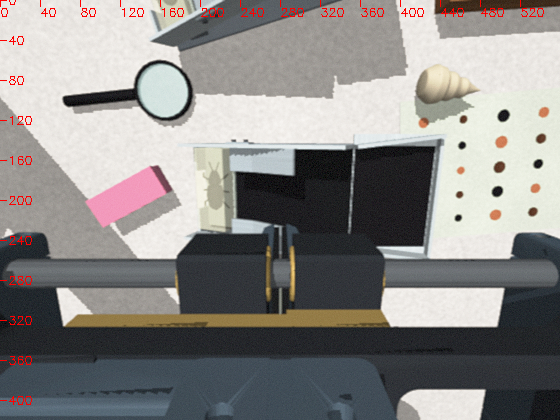

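View pics/13s.png

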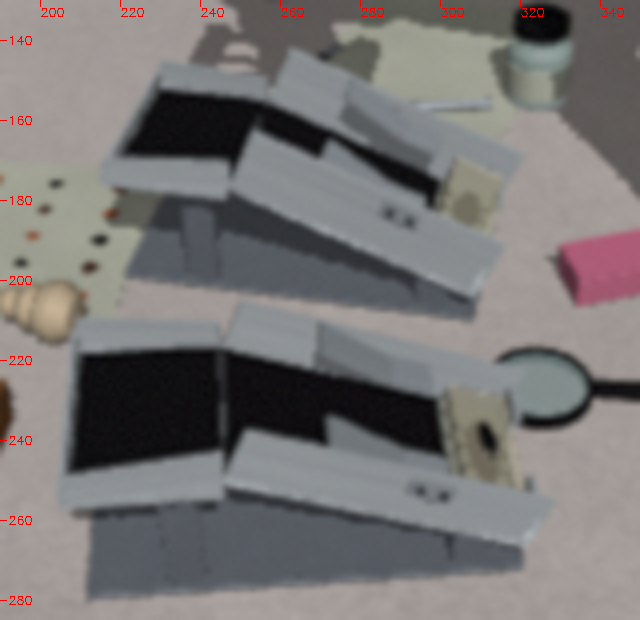

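Emit:
send_rows(commands=[[[0,0,0,0,0,0],[0,0,0,0,0,0],[0,0,0,0,0,0],[0,0,0,0,0,0]]])

```text
time_s: 21.9
ee_pos: [544.9, -146.9, 293.3]
ee_rot: [-119.1, 90.0, -122.3]
force: [-0.0, -0.4, -0.7]
gripper_width: 0.6
```

```bash
python3 look.py 14 wrist | cut -c1-30; python3 - <<'E'
from mv import *
a,b=load("f13_wrist.npz"),load("f14_wrist.npz")
print("diff in block region",np.abs(a[0].astype(int)-b[0])[140:235,190:240].mean())
for f in("f13_wrist.npz","f14_wrist.npz"):
    P,c=cloud(f);d=inv(Q["high"],P)-S0;s=d@U;h=d@N;y=d[:,1];k=(h>28)&(h<35)&(abs(y)<57)&(s>-10)&(s<62);print(np.percentile(s[k],[2,50,98]).round(2))
P,c=cloud("f1_wrist.npz");q=Q["low"];d=inv(q,P)-S0;s=d@U;h=d@N;k=(abs(h-20)<3)&(abs(d[:,1])<50)&(s>-10)&(s<52);print("thin ref",np.percentile(s[k],[2,98]).round(2))
from workcell import env
print(env.job_done())
E
```

```text
{'time_s': 21.95, 'qpos': [-16
diff in block region 4.3601403508771925
[ 1.77 23.72 43.26]
[ 1.53 23.78 43.28]
thin ref [-2.66 40.68]
the job is handed in; nothing more can be done
None
```

The thick block is now in the high-railed chute, face up and resting against its end stop; I handed the job in at about 22 s of the 64 s allowed.

**What I did:** I gripped the block through the slot between the low chute's rails and slid it about 42 mm up the slope until it was clear. I lifted it out, set it down on the high chute's landing until I felt light contact, and let go. Then I pushed it slowly over the crest with shut fingers, and it slid under the rails to the stop by itself.

**Last checks:**
- **Position:** depth from the wrist camera puts the block from about 1.5 to 43.3 mm up the slope from the stop. It is square across the chute, with its face about 31.5 mm above the floor.
- **At rest:** two wrist-camera readings half a second apart agree within about 0.25 mm, so it is lying still.
- **Surroundings:** the thin block looks unmoved in the side view, as do the whelk, loupe, jar and pink block. I did not recheck the petri dish or forceps up close.
- **Robot:** the arm is well above everything and touching nothing.

**Disagreements:**
- The scene camera put the block's edges 2–5 mm further up the slope than the wrist and side cameras did. I took that as its coarser resolution and calibration error.
- In the first wrist view, the thin block, which was already against its own stop, read about 3 mm off. The distances along the slope are therefore only good to a few millimetres.

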